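# Hang the keyhole plaque on the display panel's stud

## Task

Lift the pale wooden plaque out of its slotted rest and hang it on the upright green display panel: pass its keyhole opening over the head of the brass stud, silver medallion facing outwards, lower it gently (neither forced nor dropped) until the stud sits home at the end of the narrow slot, and leave it hanging upright on its own, clear of the panel's foot. The stud's height is set differently each time, so find it by touch or by looking, and leave the collector's pieces around it where they are.

Things in the scene. Friction and masses are not known exactly. Their poses are not given: they have to be found in the camera images.
- plaque: Loose pale wooden plaque, about 0.16 kg, 8 mm thick (own x), 177 mm tall (own z). Origin: middle of its bottom edge, mid thickness. +x points out of its front (medallion side), y along its width. Body 100 mm wide from z = 0 to 102; above it a tab 36 mm wide up to z = 177. Starts upright in the rest, bottom edge 12 mm above the shelf.
- plaque_grip (a point): Where to pinch the plaque: middle of its tab, at plaque x = 0, y = 0, z = 165 mm (12 mm below the tab's top). Pinch from above through the 8 mm thickness (closing along plaque x).
- keyhole (a point): Centre of the keyhole's wide opening, at plaque x = 0, y = 0, z = 58 mm. The keyhole goes right through along x: an eight-sided opening 28 mm across the flats, and above it a slot 13 mm wide (y) that ends 29 mm above this point (plaque z = 87 mm).
- medallion (a point): Centre of the front face of the silver medallion (disc 21 mm across, 3 mm proud of the plaque's front), at plaque x = 7, y = 0, z = 32 mm.
- rest: Fixed black wooden rest, 60 (x) x 130 (y) x 30 mm high, with a slot 12 mm wide along its y, floor at z = 12 mm, in which the plaque stands. Origin: centre of its underside.
- panel: Fixed upright green display panel. Its front is its own plane x = 0 and looks to its own +x; board 18 mm thick (x -18 to 0), 120 mm wide, top at z = 160 mm; foot x -60 to 50, y -65 to 65 mm, 12 mm high. Origin: on the shelf, straight below the middle of the front face. A firm brass stud sticks out of the front at y = 0 (see panel_top).
- panel_top (a point): Middle of the front face's upper edge (panel x = 0, y = 0, z = 160 mm). Below it the stud: shank 8 mm in diameter, panel x 0 to 14, round head 20 mm in diameter, x 14 to 20. Its axis lies anywhere 10 to 54 mm below this point, not reported: feel for it with the plaque's bottom edge or look. Hung, the slot's end rests on the shank: bottom edge 83 mm below the axis.
- ebony_box: Bystander: loose turned black box with screw lid, 74 mm in diameter, 80 mm high; origin at the centre of its underside.
- tealight_cup: Bystander: loose sage ceramic tealight cup, 44 mm in diameter, 40 mm high, between rest and panel; origin at the centre of its underside.
- crystal: Bystander: loose crystal sphere, 64 mm in diameter, set fast in a silver napkin ring 48 mm in diameter; 77 mm high in all; origin at the centre of the underside.
- marble_a: Bystander: loose blue sulphide marble, 42 mm in diameter, set fast in a small brass ring; 49 mm high in all; origin at the centre of the underside.
- marble_b: Bystander: the same as marble_a, but amber; it stands nearer the robot.
Things that resemble listed ones, but are neither listed nor needed, are in the scene too. Several things have the shape of the plaque; the one meant has the colours described above. Leave any orange look-alike of the panel alone.

How it is judged:
By the outcome, as a careful person would: the job done as asked, in the order asked, and still so for the second after the job is handed in, with the robot touching nothing.
It also fails if it takes over 48 s, if anything falls off the work surface, if the arm or the gripper's body presses on something with over 40 N, if the wrist force passes 120 N, or if a joint passes its speed limit or range.

## Robot

A 6-joint arm with a two-finger parallel gripper is mounted at the origin on the work surface. World frame = base frame: x ahead of the robot, y to its left, z up, the work surface at z = 0. Lengths are in m, angles in rad, forces in N, time in s.
With the tool pointing down it reaches from about 0.275 to 0.85 m from the base axis. Payload 5.2 kg.
Tool frame: the origin (TCP) lies where the fingers leave the gripper's body, on its centre line; the fingertips stand 73 mm ahead of it and the grasp point (between the pads) lies 54 mm ahead of it; z points along the fingers, y is the line along which they close (so a half turn about z gives the same grasp; the last joint's range is limited). The gripper opens to 85 mm and grips with 20 to 120 N. Pads are 22 mm wide; open, the fingers measure 114 mm over their backs; the gripper's body (76 mm by 85 mm) begins 54 mm behind the grasp point. The pads swing forward as they close: fully open they stand 13 mm farther back than shut.
Start: joints at [1.058, 0.259, 1.535, -0, 1.348, -0.203], TCP at [0.168, 0.524, 0.304] pointing down, gripper open.
Joint ranges: [-3.14, 3.14], [-0.91, 2.08], [0.19, 2.58], [-1.22, 4.36], [0.22, 2.71], [-3.12, 3.12]. Speed limits (rad/s): [2.57, 2.57, 3.14, 3.14, 3.14, 3.14].

## Interface

Orientations are given as [roll, pitch, yaw] about the fixed x, y, z axes, in that order (R = Rz(yaw) Ry(pitch) Rx(roll)).
In Python, from workcell import * gives the robot as it stands. Calls block until the motion is done:
- goto(position, orientation): joint-space move of the TCP to a pose.
- move_straight(position, rotation=None, max_speed=0.15, max_force=None): straight line of the TCP; rotation=None keeps the orientation; max_speed is the mean speed in m/s. With max_force (N) it stops when the force on the tool has changed by that much, and returns True; else False.
- set_joints(angles): joint-space move.
- move_gripper(opening, grasp_force=None): finger opening in m; grasp_force is the grip in N (None keeps the last); returns when the fingers have stopped.
- wait(seconds).
- solve_ik(position, orientation): joint angles nearest the present ones, or None.
- observe(): the state.
- get_image(name): name is "scene" or "top" or "wrist"; returns a dict with "color" (384x512x3 uint8, red, green, blue), "range_z" (384x512 float32, m along the optical axis (not along the pixel's ray), 0 where there is no reading), "mtx" (3x3 intrinsics, pixels), "extrinsics" (4x4, takes a point from camera to world coordinates). Camera axes: x right, y down, z forward; pixel columns grow to the right and rows downward; lengths in m; the calibration is good to about 2 mm. A picture is of the moment at which its call begins.
A pose or a line that the arm cannot do raises MotionError and nothing moves.
- job_done(): hands the job in; it is judged then, once.
The state is a dict: "clock": time; "joints": joint angles; "joint_velocities": joint speeds; "joint_efforts": joint torques, N m; "position": TCP position; "ee_rot": TCP orientation; "contact_force": force on the tool from outside, world axes, zero at the start; "ft_torque": the same for the moment, N m; "opening": finger opening in m; "grasp_force": force on a finger pad.
Only numpy, scipy, OpenCV 4.12 (cv2) and the standard library are available. Lean on these libraries where they do the work, as an engineer would, in place of code of your own. Each camera call takes 0.05 s, during which the arm holds its last target. There are 200 camera calls.

## Working session

There is one attempt and no reset: what is moved stays moved. The work goes in short steps, each a Python script; the robot and the scene stay as the last script left them, time stands still between calls to the robot, and variables do not carry over. Pictures are saved under pics/ and viewed, at most 10 in all, crops included, and the job is handed in when it is done.

```bash
mkdir -p pics; python3 - <<'E'
from workcell import *
import cv2,numpy as np
for n in("scene","top"):
    d=get_image(n); cv2.imwrite(f"pics/{n}0.png",cv2.cvtColor(cv2.resize(d["color"],(800,600)),cv2.COLOR_RGB2BGR)); np.savez(f"pics/{n}0.npz",**d)
    print(n,d["mtx"],d["extrinsics"])
print(observe())
E
```

```text
scene [[446.5962677    0.         250.09763411]
 [  0.         446.5962677  190.02153655]
 [  0.           0.           1.        ]] [[ 0.00464975  0.8287573  -0.55958889  1.1481466 ]
 [ 0.99995311 -0.00860686 -0.00443802  0.08678341]
 [-0.00849435 -0.55954202 -0.82875846  0.9951488 ]
 [ 0.          0.          0.          1.        ]]
top [[371.54312018   0.         256.33071472]
 [  0.         371.54312018 192.80729459]
 [  0.           0.           1.        ]] [[-0.01295063 -0.99365113  0.11175742  0.46060353]
 [-0.99981655  0.01444556  0.01257721  0.06241922]
 [-0.01411175 -0.11157403 -0.99365592  1.11043887]
 [ 0.          0.          0.          1.        ]]
{'clock': 0.1, 'joints': array([ 1.05821887e+00,  2.59286075e-01,  1.53599331e+00,  1.74340976e-06,
        1.34800410e+00, -2.02795673e-01]), 'joint_velocities': array([ 0.00097369,  0.00045029, -0.00142283,  0.00021923,  0.00064262,
        0.00033128]), 'joint_efforts': array([ 1.46583814e-03, -4.46966279e+01, -2.91245949e+01, -5.44484337e-04,
        6.20570616e-03, -9.03082878e-06]), 'position': array([0.16746064, 0.5235043 , 0.30314125]), 'ee_rot': array([-3.13993682e+00, -3.42212007e-04,  2.83181020e+00]), 'contact_force': array([-0.59409902, -0.21821142, -0.52039348]), 'ft_torque': array([0.05685377, 0.06767823, 0.02784984]), 'grasp_force': 0.0, 'opening': 0.08542977649317313}
```

View pics/scene0.png

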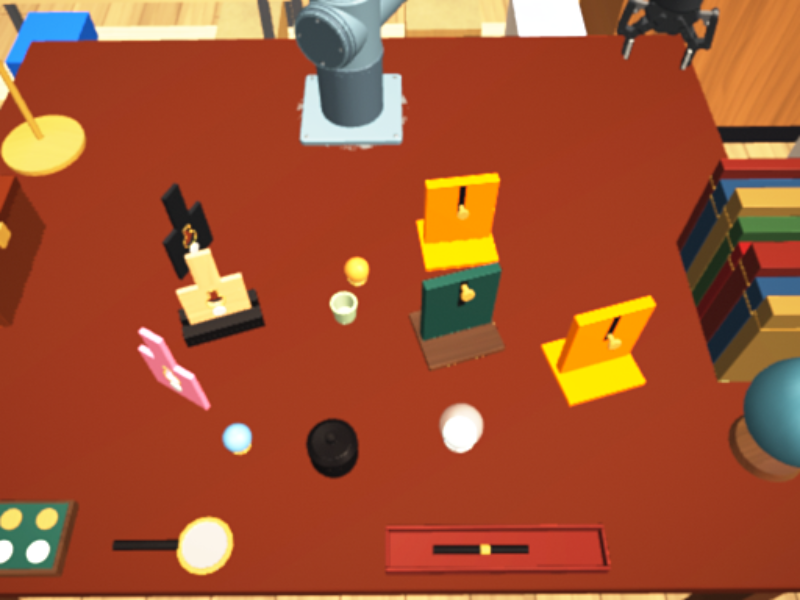

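View pics/top0.png

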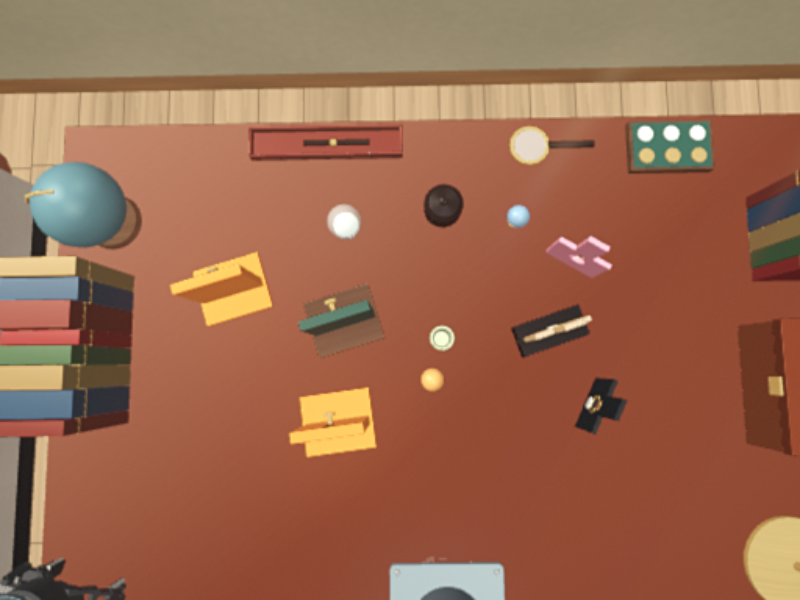

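The scene view shows the plaque in its rest at about (213,300) of 800x600, the green panel at (460,300) with its stud at (467,292), and the tealight cup at (344,307). I'll take clouds and enlarged crops next.

```bash
cat > h.py <<'E'
import cv2,numpy as np
def cloud(d):
    K,T,z=d["mtx"],d["extrinsics"],d["range_z"]
    v,u=np.mgrid[:z.shape[0],:z.shape[1]]
    p=np.stack([(u-K[0,2])/K[0,0]*z,(v-K[1,2])/K[1,1]*z,z],-1)@T[:3,:3].T+T[:3,3]
    p[z==0]=np.nan
    return p
def proj(d,P):
    K,T=d["mtx"],d["extrinsics"]; c=(np.asarray(P)-T[:3,3])@T[:3,:3]; c=c@K.T; return c[...,:2]/c[...,2:]
E
python3 - <<'E'
from h import *
d=dict(np.load("pics/scene0.npz")); t=dict(np.load("pics/top0.npz"))
c=d["color"]; 
a=cv2.resize(c[150:225,95:180],(400,353),interpolation=cv2.INTER_CUBIC); b=cv2.resize(c[160:240,255:335],(400,400),interpolation=cv2.INTER_CUBIC)
o=np.zeros((400,800,3),np.uint8);o[:353,:400]=a;o[:,400:]=b
cv2.imwrite("pics/crop1.png",o[...,::-1])
for n,q in(("scene",d),("top",t)):
    P=cloud(q);h=cv2.cvtColor(q["color"],cv2.COLOR_RGB2HSV)
    g=(h[...,0]>65)&(h[...,0]<95)&(h[...,1]>90)&(P[...,1]>.05)&(P[...,1]<.35)&(P[...,0]<.75)&(P[...,2]>.02)
    w=(h[...,0]>8)&(h[...,0]<28)&(h[...,1]<170)&(h[...,2]>140)&(P[...,1]<-.05)&(P[...,1]>-.3)&(P[...,0]>.3)&(P[...,0]<.7)&(P[...,2]>.03)
    for m,k in((g,"panel"),(w,"plaque")):
        Q=P[m];print(n,k,len(Q),np.nanmin(Q,0).round(3),np.nanmax(Q,0).round(3))
        for top in ([.153,.17],[.03,.15]) if k=="panel" else ([.18,.2],[.03,.11],[.11,.18]):
            S=Q[(Q[:,2]>top[0])&(Q[:,2]<top[1])]
            if len(S)<8: continue
            (vx,vy,x,y)=cv2.fitLine(S[:,:2].astype(np.float32),cv2.DIST_HUBER,0,.01,.01).ravel()
            s=(S[:,:2]-[x,y])@[vx,vy]
            print(top,len(S),"yaw line",np.degrees(np.arctan2(vy,vx)),"c",x,y,"mid",np.array([x,y])+np.array([vx,vy])*(np.percentile(s,1)+np.percentile(s,99))/2,"ext",s.min(),s.max(),"zmax",np.percentile(S[:,2],98))
    for k,(x0,x1,y0,y1,zt) in dict().items(): pass
E
```

```text
scene panel 1582 [0.527 0.13  0.02 ] [0.574 0.243 0.164]
[0.153, 0.17] 362 yaw line -73.353836 c 0.5463716 0.19703522 mid [0.54959867 0.18624193] ext -0.047891737454652215 0.06967997173670668 zmax 0.16199098859399946
[0.03, 0.15] 1102 yaw line -73.22145 c 0.55720717 0.18282877 mid [0.5557657  0.18760961] ext -0.06338930233745411 0.05280994157696647 zmax 0.14791488478112128
scene plaque 1197 [ 0.376 -0.274  0.03 ] [ 0.667 -0.15   0.191]
[0.18, 0.2] 52 yaw line -73.94076 c 0.52749217 -0.19909313 mid [ 0.52729593 -0.19841144] ext -0.018553570802974553 0.01719512186580276 zmax 0.18994666406555039
[0.03, 0.11] 798 yaw line -71.20806 c 0.52993387 -0.20175561 mid [ 0.5364854  -0.22100948] ext -0.05390683371003559 0.09812272367668025 zmax 0.10823886908548425
[0.11, 0.18] 347 yaw line -71.67515 c 0.52827495 -0.19860803 mid [ 0.52793627 -0.19758542] ext -0.05016043673101778 0.04987325199353783 zmax 0.17945236688920116Traceback (most recent call last):
  File "<stdin>", line 12, in <module>
    res = np.fmin.reduce(a, axis=axis, out=out, **kwargs)
ValueError: zero-size array to reduction operation fmin which has no identity
```

View pics/crop1.png

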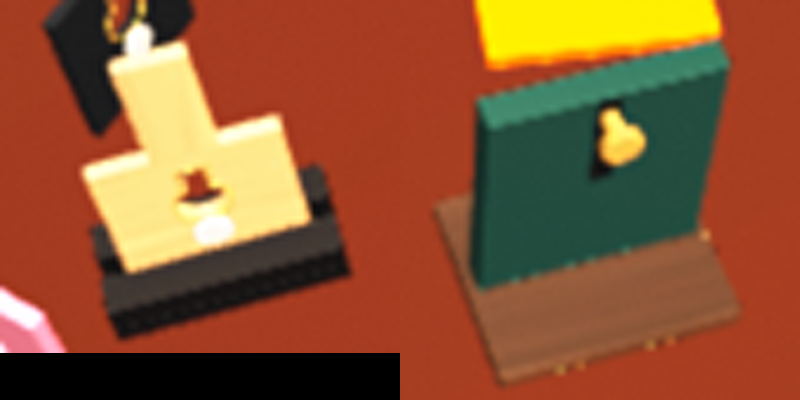

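The crop shows the medallion (white) on the front of the plaque, facing the scene camera. The panel's front faces the same way, and the stud head is at crop pixel (620,138), which is scene pixel (299,187.6). Next are wrist looks over the panel and over the plaque.

```bash
python3 - <<'E'
from workcell import *
from h import *
yaw=np.radians(107)
n=np.array([np.cos(np.radians(17)),np.sin(np.radians(17))])
ims=[]
for k,p,z in(("wp",np.array([.553,.187])+.04*n,.36),("wq",np.array([.528,-.198])+.03*n,.37)):
    goto([*p,z],[np.pi,0,yaw]); wait(.3)
    d=get_image("wrist"); np.savez(f"pics/{k}.npz",**d); ims.append(d["color"])
    o=observe(); print(o["clock"],o["position"],o["ee_rot"],d["extrinsics"].round(3).tolist(),d["mtx"][0,0],o["contact_force"])
cv2.imwrite("pics/wrist1.png",cv2.resize(np.hstack(ims),(800,300))[...,::-1])
E
```

```text
2.3917 [0.59103857 0.19916684 0.36000912] [ 3.14159143e+00 -2.73162287e-05  1.86828521e+00] [[0.956, 0.278, 0.088, 0.569], [0.292, -0.911, -0.29, 0.274], [-0.0, 0.303, -0.953, 0.43], [0.0, 0.0, 0.0, 1.0]] 282.8470991364752 [0.40891777 1.04645994 1.18474052]
4.1917 [ 0.55691746 -0.18858632  0.36995977] [-3.14158250e+00 -6.10584441e-05  1.86857350e+00] [[0.956, 0.279, 0.088, 0.535], [0.292, -0.911, -0.29, -0.113], [-0.0, 0.303, -0.953, 0.44], [0.0, 0.0, 0.0, 1.0]] 282.8470991364752 [ 0.25794847  0.09512243 -0.45373686]
```

View pics/wrist1.png

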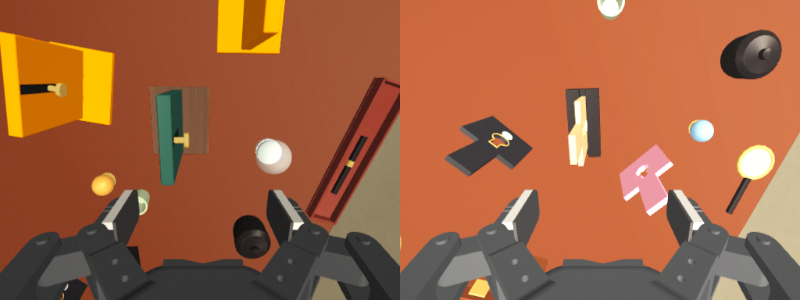

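Left picture: the panel's top edge runs from (183,95) to (168,183), with the brass head at (183,140). Right picture: the plaque's tab top is near (576,163). I'll measure both from the wrist clouds.

```bash
python3 - <<'E'
from h import *
def rect(S,name):
    S=S.astype(np.float32); r=cv2.minAreaRect(S*1000); print(name,len(S),"rect",np.round(r[0],1),np.round(r[1],1),round(r[2],2),"pca",end=" ")
    vx,vy,x,y=cv2.fitLine(S,cv2.DIST_L2,0,.001,.001).ravel(); print(round(float(np.degrees(np.arctan2(vy,vx))),2))
d=dict(np.load("pics/wp.npz"));P=cloud(d);h=cv2.cvtColor(d["color"],cv2.COLOR_RGB2HSV)
g=(h[...,0]>65)&(h[...,0]<100)&(h[...,1]>80)&(P[...,1]>.1)&(P[...,1]<.27)&(abs(P[...,0]-.55)<.06)
Q=P[g];print(np.percentile(Q[:,2],[1,50,90,99]).round(4))
S=Q[Q[:,2]>.154];rect(S[:,:2],"paneltop")
F=Q[(Q[:,2]<.15)&(Q[:,2]>.02)]; 
rect(F[:,:2],"front")
a=np.radians(16.8)
def loc(X,c): 
    v=X[:,:2]-c; return np.c_[v@[np.cos(a),np.sin(a)],v@[-np.sin(a),np.cos(a)],X[:,2]]
c0=np.array([.553,.187])
L=loc(S,c0);print("top x",np.percentile(L[:,0],[1,5,50,95,99]).round(4),"y",np.percentile(L[:,1],[0,1,99,100]).round(4),"z",np.median(L[:,2]))
L=loc(F,c0);print("front x",np.percentile(L[:,0],[1,25,50,75,99]).round(4))
b=(h[...,0]>14)&(h[...,0]<32)&(h[...,1]>70)&(h[...,2]>90)
X=loc(P.reshape(-1,3),c0);m=b.ravel()&(abs(X[:,0]-.012)<.025)&(abs(X[:,1])<.03)&(X[:,2]>.05)
B=X[m];print("brass",len(B));print(B[np.argsort(-B[:,2])][::max(1,len(B)//40)].round(4))
d=dict(np.load("pics/wq.npz"));P=cloud(d).reshape(-1,3);h=cv2.cvtColor(d["color"],cv2.COLOR_RGB2HSV).reshape(-1,3)
m=(abs(P[:,0]-.53)<.05)&(abs(P[:,1]+.2)<.08)&(h[:,2]>150)&(P[:,2]>.05)&(h[:,1]<150)
Q=P[m];print(np.percentile(Q[:,2],[1,50,99]).round(4))
rect(Q[Q[:,2]>.18][:,:2],"tabtop")
T=Q[(Q[:,2]>.107)&(Q[:,2]<.12)];rect(T[:,:2],"shoulders")
L=loc(Q[Q[:,2]>.18],np.array([.528,-.198]));print(np.percentile(L,[1,5,50,95,99],axis=0).round(4))
L=loc(T,np.array([.528,-.198]));print(np.percentile(L,[1,5,50,95,99],axis=0).round(4))
E
```

```text
[0.0327 0.1596 0.1609 0.1616]
paneltop 2098 rect [546.4 186.9] [ 17.8 118.6] 16.63 pca -73.39
front 1001 rect [553.5 192.7] [ 14.8 114.1] 24.29 pca -72.05
top x [-0.0149 -0.014  -0.0059  0.002   0.0024] y [-0.0574 -0.0555  0.0604  0.0611] z 0.1601248114602561
front x [-0.0101  0.0022  0.0023  0.0024  0.0026]
brass 228
[[-1.400e-03 -7.700e-03  3.026e-01]
 [ 1.950e-02  2.100e-03  1.548e-01]
 [ 1.840e-02 -1.200e-03  1.545e-01]
 [ 1.950e-02  5.100e-03  1.543e-01]
 [ 2.040e-02  1.900e-03  1.542e-01]
 [ 2.040e-02  2.900e-03  1.539e-01]
 [ 1.830e-02 -3.000e-04  1.537e-01]
 [ 1.840e-02  2.800e-03  1.536e-01]
 [ 1.940e-02  3.800e-03  1.533e-01]
 [ 1.730e-02  3.700e-03  1.531e-01]
 [ 1.940e-02  5.800e-03  1.529e-01]
 [ 1.940e-02  6.700e-03  1.527e-01]
 [ 1.840e-02  6.600e-03  1.523e-01]
 [ 2.140e-02  7.600e-03  1.520e-01]
 [ 2.220e-02 -1.000e-03  1.515e-01]
 [ 1.730e-02  7.400e-03  1.513e-01]
 [ 2.900e-03  3.100e-03  1.510e-01]
 [ 2.030e-02  8.300e-03  1.507e-01]
 [ 1.690e-02 -6.600e-03  1.505e-01]
 [ 2.130e-02  8.100e-03  1.500e-01]
 [ 2.130e-02  9.100e-03  1.496e-01]
 [ 2.020e-02  9.100e-03 
[... 599 characters left out ...]
2 -2.400e-03  1.466e-01]
 [ 1.370e-02  4.000e-03  1.464e-01]
 [ 2.000e-02  1.040e-02  1.463e-01]
 [ 1.050e-02  3.900e-03  1.459e-01]
 [ 1.790e-02  1.020e-02  1.456e-01]
 [ 3.200e-03  4.700e-03  1.450e-01]
 [ 2.900e-03  2.900e-03  1.340e-01]
 [ 2.300e-03 -1.090e-02  8.010e-02]]
[0.0536 0.1877 0.3725]
tabtop 1158 rect [ 539.9 -193.9] [91.6 37.8] 23.27 pca -39.26
shoulders 367 rect [ 524.6 -201.3] [  8.2 100.1] 18.58 pca -71.05
[[-0.0249 -0.0188  0.182 ]
 [-0.0204 -0.0146  0.1878]
 [-0.0131  0.0116  0.3292]
 [-0.0004  0.0145  0.3621]
 [ 0.0062  0.0175  0.3835]]
[[-0.0091 -0.0518  0.1075]
 [-0.0085 -0.049   0.1103]
 [-0.0033  0.0194  0.1142]
 [ 0.0004  0.0455  0.1158]
 [ 0.0007  0.0477  0.1185]]
```

```bash
python3 - <<'E'
from workcell import *
from h import *
d=dict(np.load("pics/wq.npz"));P=cloud(d).reshape(-1,3);h=cv2.cvtColor(d["color"],cv2.COLOR_RGB2HSV).reshape(-1,3)
m=(abs(P[:,0]-.53)<.05)&(abs(P[:,1]+.2)<.08)&(h[:,2]>150)&(h[:,1]<150)&(P[:,2]>.183)&(P[:,2]<.2)
S=P[m];r=cv2.minAreaRect((S[:,:2]*1000).astype(np.float32));print(len(S),r,np.median(S[:,2]))
c=np.array(r[0])/1000; print("tab",c)
assert np.linalg.norm(c-[.5246,-.2013])<.006
g=c*.5+np.array([.5246,-.2013])*.5
yaw=np.radians(90+18.7)
move_gripper(.04,40)
goto([*g,.29],[np.pi,0,yaw])
move_straight([*g,.231],max_speed=.1,max_force=8)
move_gripper(.0,40); o=observe(); print(o["opening"],o["grasp_force"],o["position"],o["contact_force"])
print(move_straight([*g,.26],max_speed=.06)); move_straight([*g,.42],max_speed=.2); wait(.2)
o=observe(); print(o["clock"],o["opening"],o["contact_force"],o["ft_torque"],o["position"])
d=get_image("scene"); np.savez("pics/held.npz",**d); w=get_image("wrist"); np.savez("pics/heldw.npz",**w)
cv2.imwrite("pics/held.png",cv2.resize(np.hstack([d["color"],w["color"]]),(800,300))[...,::-1])
E
```

```text
360 ((524.4545288085938, -201.10305786132812), (8.282577514648438, 36.48429870605469), 18.3933048248291) 0.1891775972150912
tab [ 0.52445453 -0.20110306]
0.007361229512483304 40.11447250843048 [ 0.52480307 -0.20150275  0.23186778] [0.62428418 0.23228026 4.07677405]
False
8.05 0.007614566201722848 [-0.3755142  -0.77186051 -1.42465962] [-0.05756883  0.04919137 -0.03116874] [ 0.52431382 -0.20104695  0.41856335]
```

View pics/held.png

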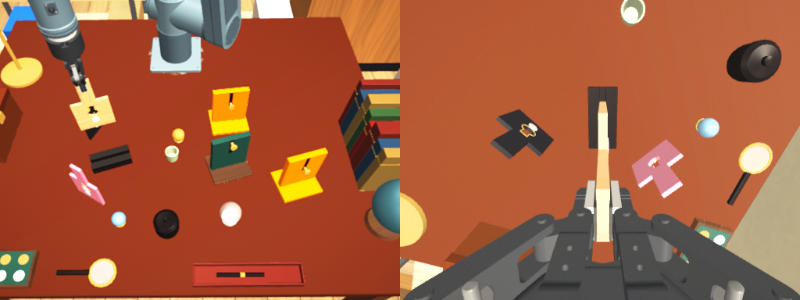

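The plaque hangs from the gripper, medallion outwards (left picture, (93,110)). I'll measure its pose in the hand from the wrist cloud.

```bash
python3 - <<'E'
from h import *
from workcell import observe
o=observe();p=o["position"];print(p,o["ee_rot"])
d=dict(np.load("pics/heldw.npz"));P=cloud(d).reshape(-1,3);h=cv2.cvtColor(d["color"],cv2.COLOR_RGB2HSV).reshape(-1,3)
a=np.radians(18.7);v=P-p
L=np.c_[v[:,:2]@[np.cos(a),np.sin(a)],v[:,:2]@[-np.sin(a),np.cos(a)],v[:,2]]
# wood-coloured points in tool vicinity
m=(abs(L[:,0])<.02)&(abs(L[:,1])<.065)&(L[:,2]<-.08)&(L[:,2]>-.24)&(h[:,2]>130)&(h[:,1]<170)
Q=L[m]
print(len(Q),"z hist",np.histogram(Q[:,2],bins=np.arange(-.24,-.07,.01)))
T=Q[(Q[:,2]>-.125)&(Q[:,2]<-.11)]
print("shoulder z",np.percentile(T[:,2],[5,50,95]).round(4),"y",np.percentile(T[:,1],[0,1,99,100]).round(4),"x",np.percentile(T[:,0],[1,50,99]).round(4))
r=cv2.minAreaRect((T[:,:2]*1000).astype(np.float32));print(r)
fy=T[T[:,1]>.02]; print(np.percentile(fy,[1,50,99],axis=0).round(4)); 
B=Q[Q[:,2]<-.13];print("edge/side",len(B),np.percentile(B,[1,25,50,75,99],axis=0).round(4) if len(B) else "")
# tilt in scene: front face plane
d=dict(np.load("pics/held.npz"));P=cloud(d).reshape(-1,3);h=cv2.cvtColor(d["color"],cv2.COLOR_RGB2HSV).reshape(-1,3)
v=P-p;L=np.c_[v[:,:2]@[np.cos(a),np.sin(a)],v[:,:2]@[-np.sin(a),np.cos(a)],v[:,2]]
m=(abs(L[:,0])<.025)&(abs(L[:,1])<.065)&(L[:,2]<-.075)&(L[:,2]>-.25)&(h[:,2]>150)&(h[:,1]<170)
Q=L[m]
F=Q[(Q[:,2]<-.12)&(abs(Q[:,0]-np.median(Q[:,0]))<.006)]
A=np.c_[np.ones(len(F)),F[:,1:]];c=np.linalg.lstsq(A,F[:,0],rcond=None)[0];print("x=c+by*y+bz*z",c)
for z0 in np.arange(-.215,-.12,.012):
    s=F[abs(F[:,2]-z0)<.006]; print(z0.round(3),len(s),np.percentile(s[:,1],[1,99]).round(4),np.median(s[:,0]).round(4))
print("zmin",np.percentile(F[:,2],.5))
E
```

```text
[ 0.52442181 -0.20116793  0.41913921] [-3.14058328e+00 -1.21502456e-03  1.89713556e+00]
980 z hist (array([  0,   0,   6,  10,   9,  15,  22,  20,  11,  20,  28,  26, 601,
        58,  70,  84]), array([-0.24, -0.23, -0.22, -0.21, -0.2 , -0.19, -0.18, -0.17, -0.16,
       -0.15, -0.14, -0.13, -0.12, -0.11, -0.1 , -0.09, -0.08]))
shoulder z [-0.119  -0.1178 -0.1152] y [0.0184 0.0184 0.0507 0.0509] x [-0.0027  0.0015  0.0049]
((1.1755719184875488, 34.62440490722656), (32.529483795166016, 7.662469863891602), 89.76466369628906)
[[-0.0027  0.0203 -0.1229]
 [ 0.0015  0.0364 -0.1179]
 [ 0.0049  0.0508 -0.1165]]
edge/side 141 [[-0.003  -0.003  -0.2104]
 [-0.0007  0.0507 -0.1829]
 [ 0.0015  0.0508 -0.1684]
 [ 0.0042  0.0508 -0.1439]
 [ 0.0071  0.0509 -0.1311]]
x=c+by*y+bz*z [ 0.00490049 -0.00024161 -0.00146838]
-0.215 154 [-0.046   0.0511] 0.0048
-0.203 154 [-0.0452  0.0517] 0.0051
-0.191 165 [-0.0462  0.0508] 0.0055
-0.179 187 [-0.0463  0.0513] 0.0052
-0.167 149 [-0.0468  0.0514] 0.005
-0.155 138 [-0.0468  0.0517] 0.0052
-0.143 180 [-0.0464  0.0516] 0.0052
-0.131 186 [-0.0463  0.051 ] 0.0053
zmin -0.22062974703325178
```

```bash
cat >> h.py <<'E'
A=np.radians(16.63); N=np.array([np.cos(A),np.sin(A)]); W=np.array([-np.sin(A),np.cos(A)])
PO=np.array([.5548,.1891])   # panel front mid, wrist-camera frame
BX,BY=.0012,.0008            # plaque offset from TCP in the same camera frame
def tcp(x,y,z): return np.array([*(PO+(x-BX)*N+(y-BY)*W),z])  # plaque centre at panel (x,y)
E
python3 - <<'E'
from workcell import *
from h import *
R=[np.pi,0,A+np.pi/2]
goto(tcp(.06,0,.42),R)
t=tcp(.06,0,.3066); move_straight(t,max_speed=.12); wait(.4)
o=observe(); print(o["clock"],o["position"]-t,o["ee_rot"],R[2],o["contact_force"],o["opening"])
d=get_image("scene"); np.savez("pics/pre.npz",**d)
c=PO+.05*N; u,v=proj(d,[*c,.15]).astype(int); print(u,v)
cv2.imwrite("pics/pre.png",cv2.resize(d["color"][v-60:v+60,u-70:u+70],(700,600),interpolation=cv2.INTER_CUBIC)[...,::-1])
E
```

```text
11.175 [3.29177924e-05 2.09534584e-05 2.56266334e-04] [3.14119300e+00 4.22890906e-05 1.86105423e+00] 1.8610445814015535 [-0.23347448 -0.13727595 -2.21968651] 0.007226135638398474
303 198
```

View pics/pre.png

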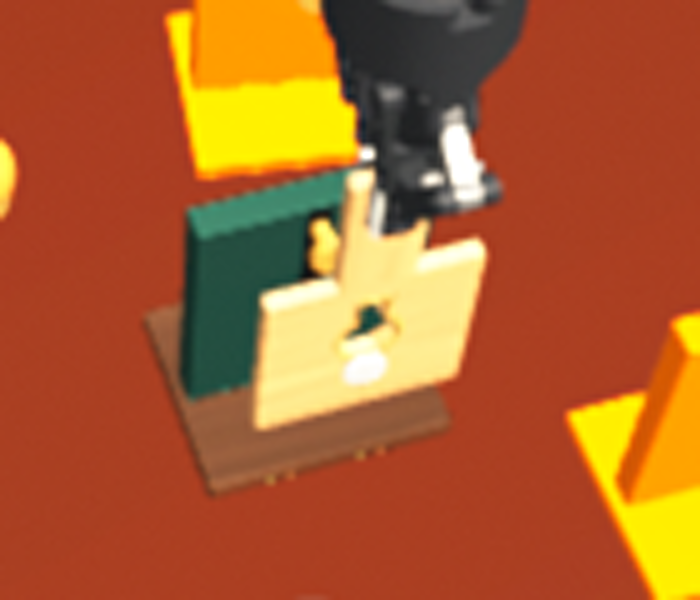

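The plaque hangs square in front of the panel. Its keyhole is at crop (368,328) and the head is visible behind it at (322,245). I'll move in with a force guard.

```bash
python3 - <<'E'
from workcell import *
from h import *
d=dict(np.load("pics/pre.npz"))
print("head pred",proj(d,[*(PO+.02*N),.1447]),"seen 299.0,187.6; opening pred",proj(d,[*(PO+.064*N),.1447]),"seen ~306.6,203.6")
z=observe()["position"][2]; f0=observe()["contact_force"]
hit=move_straight(tcp(.007,0,.3066),max_speed=.05,max_force=4); wait(.2)
o=observe(); print(hit,o["clock"],"plaque x",(o["position"][:2]-PO)@N+BX,o["position"],o["contact_force"]-f0)
d=get_image("scene"); np.savez("pics/ins.npz",**d)
u,v=303,192
cv2.imwrite("pics/ins.png",cv2.resize(d["color"][v-45:v+45,u-52:u+53],(700,600),interpolation=cv2.INTER_CUBIC)[...,::-1])
E
```

```text
head pred [299.12252149 189.61810213] seen 299.0,187.6; opening pred [305.97916113 205.13330497] seen ~306.6,203.6
False 12.6333 plaque x 0.007181515804486028 [0.56076514 0.19002905 0.30642466] [-0.56779029  0.08918631 -0.09472585]
```

View pics/ins.png

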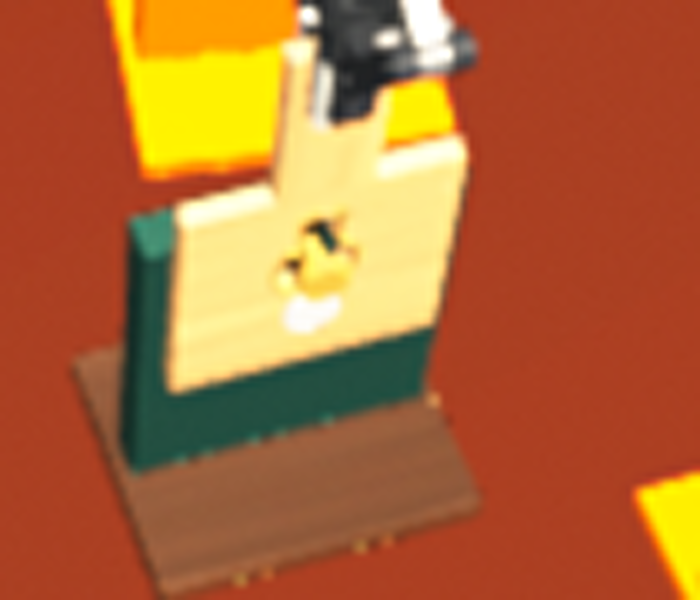

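The brass head shows through the opening (crop (325,265)), centred once parallax is allowed for, and no contact was felt. Lowering gently now.

```bash
python3 - <<'E'
from workcell import *
from h import *
f0=observe()["contact_force"]
move_straight(tcp(.007,0,.2866),max_speed=.04,max_force=4)
o=observe();print(o["position"],o["contact_force"]-f0)
hit=move_straight(tcp(.007,0,.2786),max_speed=.012,max_force=2.5)
o=observe();print(hit,o["position"],o["contact_force"]-f0)
wait(.3);o=observe();print(o["clock"],o["position"],o["contact_force"]-f0,"x",(o["position"][:2]-PO)@N+BX)
d=get_image("scene"); np.savez("pics/low.npz",**d)
u,v=303,192
cv2.imwrite("pics/low.png",cv2.resize(d["color"][v-45:v+45,u-52:u+53],(700,600),interpolation=cv2.INTER_CUBIC)[...,::-1])
E
```

```text
[0.56061646 0.19001601 0.28649791] [-0.46449445 -1.60770989 -0.36067835]
True [0.56061759 0.18999841 0.28098536] [ 0.95711802 -0.97371299  6.43835326]
14.1417 [0.5606418  0.18998784 0.28097458] [-1.69290371 -1.53695399  6.22987479] x 0.007051546866981489
```

View pics/low.png

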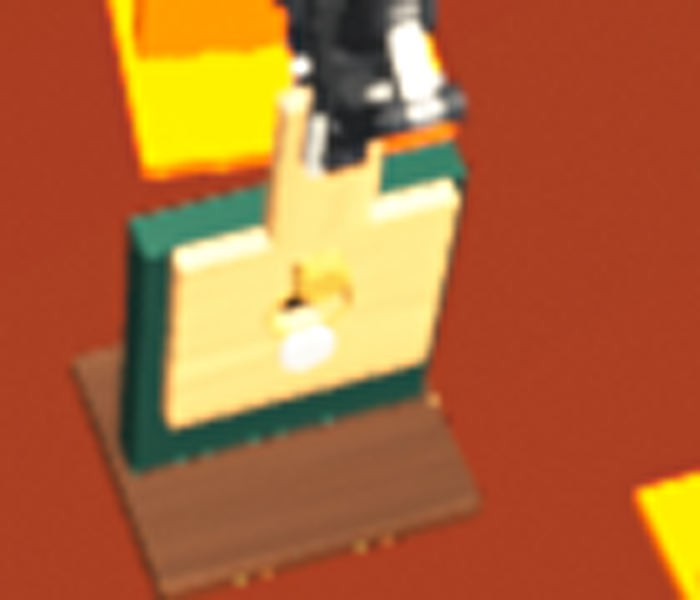

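The head sits at the top of the slot (crop (325,280)). Contact came at TCP z 0.281, where it was expected. I'll ease off the load, release and check.

```bash
python3 - <<'E'
from workcell import *
from h import *
move_straight(tcp(.007,0,.2813),max_speed=.01); o=observe();print(o["position"],o["contact_force"])
move_gripper(.012); wait(.2); move_gripper(.04); o=observe();print(o["opening"],o["contact_force"])
p=o["position"]; move_straight([p[0],p[1],.40],max_speed=.08,max_force=4); 
o=observe();print(o["clock"],o["position"])
goto([.45,.0,.42],[np.pi,0,A+np.pi/2]); wait(.8)
d=get_image("scene"); np.savez("pics/end.npz",**d)
u,v=303,192
a=cv2.resize(d["color"][v-45:v+45,u-52:u+53],(466,400),interpolation=cv2.INTER_CUBIC); b=cv2.resize(d["color"],(334,250)); o=np.zeros((400,800,3),np.uint8);o[:,:466]=a;o[:250,466:]=b
cv2.imwrite("pics/end.png",o[...,::-1])
E
```

```text
[0.5605325  0.18998928 0.28109225] [-0.42761436  0.4962271   1.32881501]
0.03966034916700743 [ 0.18702974 -0.10506912 -0.01902712]
16.9333 [0.56046469 0.18995186 0.39933526]
```

View pics/end.png

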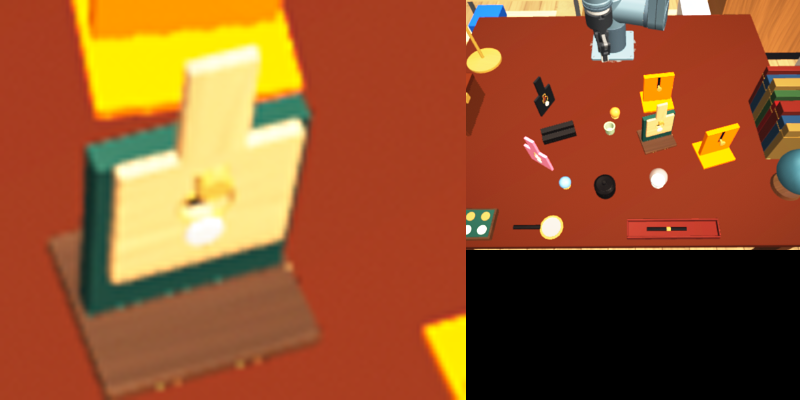

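The plaque hangs upright on the stud, medallion outwards and clear of the foot. The bystanders are where they were and the arm is clear.

```bash
python3 -c "
from workcell import *
print(job_done())"
```

```text
the job is handed in; nothing more can be done
None
```

The plaque is hanging upright on the green panel's stud, seated at the end of its slot with the medallion outwards, the collector's pieces look undisturbed, and the job is handed in at about 19 s (judge's result not shown).

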